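# Centre the reference stem in the rig's guide hole

## Robot

A 6-joint arm with a two-finger parallel gripper is mounted at the origin on the work surface. World frame = base frame: x ahead of the robot, y to its left, z up, the work surface at z = 0. Lengths are in m, angles in rad, forces in N, time in s.
With the tool pointing down it reaches from about 0.35 to 0.975 m from the base axis. Payload 4.9 kg.
Tool frame: the origin (TCP) lies midway between the tips of the shut fingers; the grasp point (between the pads) lies behind it (manip.grasp_offset is the y of the grasp point in the tool frame, in m); y points along the fingers, z is the direction in which the jaws open and shut, and the axes are right-handed (so a half turn about y gives the same grasp; the last joint's range is limited). The gripper opens to 85 mm and grips with 20 to 120 N. Pads are 22 mm wide; open, the fingers measure 114 mm over their backs; the gripper's body (76 mm by 85 mm) begins 54 mm behind the grasp point. The pads swing forward as they close: fully open they stand 13 mm farther back than shut.
Start: joints at [-1.45, 0.053, 1.613, -0, 1.476, -0.119], TCP at [0.148, -0.607, 0.231] pointing down, gripper open.
Joint ranges: [-3.01, 3.01], [-1.01, 2.22], [0.06, 2.58], [-1.02, 4.17], [0.09, 2.62], [-3.14, 3.14]. Speed limits (rad/s): [2.57, 2.57, 3.14, 3.14, 3.14, 3.14].

## Interface

Orientations are given as a unit quaternion [w, x, y, z].
In Python, from plant import manip gives the robot as it stands. The module is installed in compiled form; this text tells all that it offers.
- The arm moves only by the shell command python3 -m jog 'ROWS'. ROWS is a JSON object of lists of equal length, an entry for each row: "offset": the shift along the world's x, y, z in units of 50 mm (1.0 is 50 mm), a list of three; "angular": the turn, a rotation vector about the world's x, y, z in units of 6 degrees (1.0 is 6 degrees), a list of three; "jaw": the finger opening in mm, from 0 to 85.4. In form: {"offset": [[tx, ty, tz], ...], "angular": [[ax, ay, az], ...], "jaw": [jaw, ...]}. A call has 1 to 12 rows; each row shifts and turns the commanded pose from where the row before left it; what a row does not reach is not made up. A row lasts 1/10 s, in which the tool goes at most 50 mm and 8.59 degrees, less where a joint would pass 70% of its speed; a pose out of reach is approached as far as the arm can. A call is refused whole if a number of a shift passes 1 or a number of a turn 1, either way. A call with a gripper value outside its range is refused whole. The fingers move at their own pace and stop on an object; the grip force is fixed at half the most. Time passes only in rows, so rows that do not move let the fingers close. It gives the time, the measured TCP pose, the force and the opening at its end, in the units of the state.
- manip.state(): the state, without advancing time (a new reading comes with each control period).
- manip.grab_frame(name): name is "side" or "top"; returns the picture (400x640x3 uint8, blue, green, red); there is no depth.
- manip.camera_model(name): a dict with "fx", "fy", "cx", "cy" (pixels), "rvec" (rotation vector, rad) and "tvec" (3), from world to camera coordinates, as OpenCV has them. Camera axes: x right, y down, z forward; pixel columns grow to the right and rows downward; lengths in m; the calibration is good to about 2 mm. A picture is of the moment at which its call begins. camera_model takes no time and is no camera call.
- manip.job_done(): hands the job in, once; it reports no verdict.
The state is a dict: "time": time; "joint_pos": joint angles; "joint_vel": joint speeds; "joint_efforts": joint torques, N m; "tool_pos": TCP position; "tool_rot": TCP orientation; "contact_force": force on the tool from outside, world axes, zero at the start; "ft_torque": the same for the moment, N m; "gripper_width": opening from 0.0 (shut) to 1.0 (fully open).
Only numpy, scipy, OpenCV 4.12 (cv2) and the standard library are available. Lean on these libraries where they do the work, as an engineer would, in place of code of your own. Each camera call takes 0.05 s, during which the arm holds its last target.

## Task

Take the brown lid off the white tub: by its lug, tip it up on the opposite edge of the rim, lift it off, and lay it down flat, lug up, on the black rubber mat without dropping it. Then draw the reference stem out of the tub by its thick grip and lower it through the guide hole in the rig's top plate, never touching the rig, until its tip is about 30 mm out below the plate. Finish while still holding it there, upright, still and centred in the hole, and leave the other things on the table where they are.

Things in the scene. Friction and masses are not known exactly. Their poses are not given: they have to be found in the camera images.
- tub_rim (a point): Fixed round white tub, outside diameter 130 mm, wall 3 mm, 150 mm tall: this point is the centre of its rim, z up. Inside stands a fixed 80 x 80 mm black rubber block whose top is 60 mm below the rim, with a 13 mm hole in the middle that carries the stem.
- lid_center (a point): Loose lid seated on the tub's rim, 110 g nominal: a brown disc of diameter 136 mm, 4 mm thick, with a grey plug of diameter 114 mm, 6 mm deep below it that drops into the tub with 5 mm play. This point is the centre of the disc's underside (at rim height when seated); z up through the lid, x points to the lug.
- lid_lug (a point): Centre of the lid's upright grey lug, a block 22 mm (along the lid's x) by 16 mm (along the lid's y) by 30 mm tall, standing on the disc 54 mm from the centre along the lid's x; this point lies 19 mm above the disc's underside, the lug's top 15 mm higher. At the start the lug is on the side away from the robot. Axes as the lid's.
- lid_far (a point): Point on the lid's edge opposite the lug, 68 mm from the centre along the lid's -x, at the disc's underside.
- mat_top (a point): Black rubber mat, 170 x 170 x 4 mm, fixed flat on the table: centre of its upper face. The lid lies flat on it with its disc's underside 6 mm above the mat.
- probe_grip (a point): Reference stem, 130 g nominal, one rigid piece of two coaxial cylinders: an aluminium grip of diameter 24 mm, 50 mm long, above a steel stem of diameter 10 mm, 80 mm long. This point is the centre of the grip (25 mm below its top, 25 mm above its shoulder), z up along the stem. At the start it stands upright in the middle of the tub under the lid, shoulder on the rubber block, top of the grip 10 mm below the rim.
- probe_tip (a point): Lower end of the stem, on its axis, 105 mm below the centre of the grip.
- guide_hole (a point): Fixed rig: centre of the guide hole at the upper face of its top plate, 110 mm above the table, z up. The plate is 90 mm (x) by 125 mm (y), 15 mm thick, and stands on two side walls at y = +-55 mm; the hole is round, 22 mm in diameter, right through. Below it on the 100 x 135 mm base is a sensor puck whose top is 28 mm above the table; the stem must not touch it either. Four bolt heads 4 mm high near the plate's corners.
- collar: Bystander: loose steel ring, diameter 44 mm, 18 mm tall; origin under its centre.
- hub: Bystander: loose stepped steel hub with a black top, diameter 48 mm, 46 mm tall; origin under its centre.
- wrench: Bystander: loose wrench, 180 mm long, lying near the back rail; origin under its centre.
- driver: Bystander: loose screwdriver, 190 mm long, lying near the back rail; origin under its centre.
- bin: Bystander: open grey parts bin 100 x 140 x 50 mm; origin under its centre.
- canister: Bystander: closed plain white canister, diameter 80 mm, 60 mm tall; origin under its centre.
- level: Bystander: yellow spirit-level block 20 x 90 x 22 mm, nearest the robot; origin under its centre.
Not all that is in view belongs to the job. What is shaped like the part that bears tub_rim but red or yellow is not meant.

How it is judged:
By the outcome, as a careful person would: the job done as asked, in the order asked, and still so for the second after the job is handed in, while the arm keeps its last pose, push and grip.
It also fails if it takes over 72 s, if anything falls off the work surface, if the arm or the gripper's body presses on something with over 40 N, if the wrist force passes 120 N, or if a joint passes its speed limit or range.

## Working session

There is one attempt and no reset: what is moved stays moved. The work goes in short steps, Python scripts to look and compute and a shell command to move; the robot and the scene stay as the last step left them, time stands still between calls to the robot, and variables do not carry over. Pictures are saved under pics/ and viewed, and the job is handed in when it is done.

```bash
mkdir -p pics; python3 - <<'E'
from plant import manip
import cv2
s=manip.state()
for k,v in s.items(): print(k,v)
print(manip.grasp_offset)
for n in("side","top"):
    print(n,manip.camera_model(n)); cv2.imwrite(f"pics/{n}0.png",manip.grab_frame(n))
E
```

```text
time 0.0
joint_pos [-1.45004708e+00  5.33681539e-02  1.61432813e+00  6.05133990e-08
  1.47597164e+00 -1.19030670e-01]
joint_vel [-2.13217962e-04 -5.60113373e-06 -4.79461898e-04 -6.97074491e-04
 -3.59916720e-04  5.31897216e-05]
joint_efforts [ 1.28288990e-03 -3.93680227e+01 -3.70176494e+01 -3.01775390e-05
  6.94515111e-03  4.64667291e-07]
tool_pos [ 0.14833591 -0.60649353  0.23003562]
tool_rot [ 0.08457141 -0.08457262  0.70276437 -0.70129693]
contact_force [0.78515204 0.26199479 0.23652175]
ft_torque [-1.56191928e-02  2.34634769e-02 -6.96788969e-05]
gripper_width 1.0019667059456852
-0.0187
side {'fx': 373.0895748639547, 'fy': 373.0895748639547, 'cx': 322.2620131126614, 'cy': 199.47170856221007, 'rvec': array([ 0.38762625, -2.5924318 ,  1.43443441]), 'tvec': array([0.53639775, 0.20189337, 0.87163943])}
top {'fx': 449.7496103424948, 'fy': 449.7496103424948, 'cx': 315.6885998335913, 'cy': 202.9646158435423, 'rvec': array([ 2.18695808, -2.17240892,  0.09653731]), 'tvec': array([-0.00176645,  0.57638261,  1.19402641])}
```

View pics/side0.png

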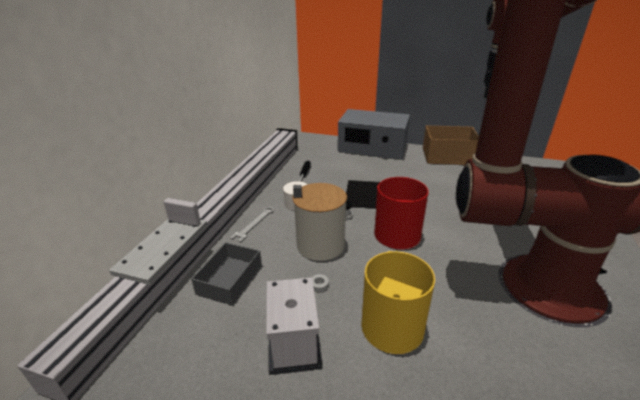

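View pics/top0.png

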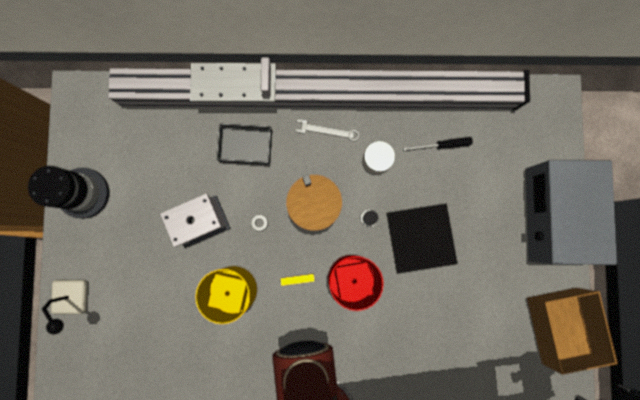

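The top view shows the lid at (314,203) with its lug at (307,181), the mat at (422,238), and the rig at (192,220) with its hole near (190,219). In the side view the lid is at (320,197) and the hole at (291,303). The red and yellow tubs are decoys. Next I'll measure these.

```bash
cat > h.py <<'E'
import numpy as np, cv2
from plant import manip
def cam(n):
    m=manip.camera_model(n); R=cv2.Rodrigues(m['rvec'])[0]; return m,R,-R.T@m['tvec']
def ray(n,p):
    m,R,C=cam(n); d=R.T@np.array([(p[0]-m['cx'])/m['fx'],(p[1]-m['cy'])/m['fy'],1.]); return C,d/np.linalg.norm(d)
def onz(n,p,z):
    C,d=ray(n,p); return C+d*(z-C[2])/d[2]
def proj(n,P):
    m,R,C=cam(n); q=R@np.asarray(P,float)+m['tvec']; return np.array([m['fx']*q[0]/q[2]+m['cx'],m['fy']*q[1]/q[2]+m['cy']])
def tri(p,q):
    C1,a=ray('top',p);C2,b=ray('side',q)
    t=np.linalg.lstsq(np.c_[a,-b],C2-C1,rcond=None)[0]; P,Q=C1+t[0]*a,C2+t[1]*b
    return (P+Q)/2,np.linalg.norm(P-Q)
def blobs(mask,amin=20):
    n,l,s,c=cv2.connectedComponentsWithStats(mask.astype(np.uint8))
    return [(i,s[i],c[i],l==i) for i in range(1,n) if s[i][4]>=amin]
E
python3 - <<'E'
from h import *
np.set_printoptions(precision=4,suppress=True)
for n in('top','side'):
    im=cv2.imread(f'pics/{n}0.png'); hsv=cv2.cvtColor(im,cv2.COLOR_BGR2HSV)
    print(n,'cam',cam(n)[2])
    m=cv2.inRange(hsv,(8,80,60),(22,255,255))
    for i,s,c,b in blobs(m,100):
        cs,_=cv2.findContours(b.astype(np.uint8),0,1); h=cv2.convexHull(cs[0])
        pts=np.array([onz(n,p,.154) for p in h[:,0]])[:,:2].astype(np.float32)
        e=cv2.fitEllipse(pts) if len(pts)>5 else None; print('brown',s,c,e)
    v=hsv[...,2]
    if n=='top':
        m=(v<30)
        for i,s,c,b in blobs(m,60):
            cs,_=cv2.findContours(b.astype(np.uint8),0,1)
            pts=np.array([onz(n,p,.004) for p in cs[0][:,0]])[:,:2].astype(np.float32)
            print('black',s,c,cv2.minAreaRect(pts))
    x0,y0,x1,y1=(150,150,460,290) if n=='top' else (230,150,410,380)
    cv2.imwrite(f'pics/{n}0z.png',cv2.resize(im[y0:y1,x0:x1],None,fx=2.5,fy=2.5,interpolation=cv2.INTER_CUBIC))
im=cv2.imread('pics/top0.png')
cv2.imwrite('pics/t0lid.png',cv2.resize(im[165:240,270:390],None,fx=6,fy=6,interpolation=cv2.INTER_CUBIC))
cv2.imwrite('pics/t0rig.png',cv2.resize(im[185:255,150:270],None,fx=6,fy=6,interpolation=cv2.INTER_CUBIC))
im=cv2.imread('pics/side0.png')
cv2.imwrite('pics/s0lid.png',cv2.resize(im[155:255,270:400],None,fx=6,fy=6,interpolation=cv2.INTER_CUBIC))
cv2.imwrite('pics/s0rig.png',cv2.resize(im[265:365,230:350],None,fx=6,fy=6,interpolation=cv2.INTER_CUBIC))
E
```

```text
top cam [0.473  0.0061 1.2386]
brown [ 286  174   56   58 2462] [313.7912 202.8611] ((0.5672341585159302, 0.007555795833468437), (0.13583365082740784, 0.13827745616436005), 81.83631134033203)
brown [  0 222  43  17 544] [ 21.7316 230.4173] ((0.4958890974521637, 0.6945592164993286), (0.03721855953335762, 0.20154701173305511), 178.20726013183594)
brown [ 541  288   77   86 3002] [573.5976 327.972 ] ((0.2646685242652893, -0.6171530485153198), (0.20638160407543182, 0.22798408567905426), 162.47991943359375)
brown [284 348  44  29 105] [303.2095 359.7905] ((0.19002602994441986, 0.023348946124315262), (0.03360610827803612, 0.11721555143594742), 31.273155212402344)
black [513  71  16  39 113] [524.7699  90.7611] ((0.8976263403892517, -0.5848380327224731), (0.03295334056019783, 0.11828750371932983), 70.82652282714844)
black [438 138  34  10 219] [455.0183 142.8676] ((0.749029278755188, -0.3835473656654358), (0.020291991531848907, 0.09356454759836197), 7.196278095245361)
black [  28  166   59   44 1713] [ 56.4577 187.4985] ((0.6163541078567505, 0.7147206664085388), (0.16116590797901154, 0.1072
[... 1257 characters left out ...]
04168701), (0.3308359384536743, 3.489323377609253), 0.0)
brown [  542     0    98   171 11316] [602.7726  89.2751] ((-1.2313520908355713, -3.979719877243042), (0.8641020059585571, 7.7712273597717285), 162.7706298828125)
brown [ 423  125   58   43 1847] [449.987  144.2442] ((0.25712549686431885, -0.4266294240951538), (0.18431398272514343, 0.49651214480400085), 3.278981924057007)
brown [ 292  183   56   30 1216] [320.3972 197.3487] ((0.5639370679855347, 0.011207644827663898), (0.13429836928844452, 0.13899849355220795), 179.5623779296875)
brown [ 361  250   75  105 5528] [396.1538 302.0105] ((0.33795732259750366, 0.27986764907836914), (0.1448746919631958, 0.2436773031949997), 2.593827724456787)
```

View zooms.

View pics/t0lid.png

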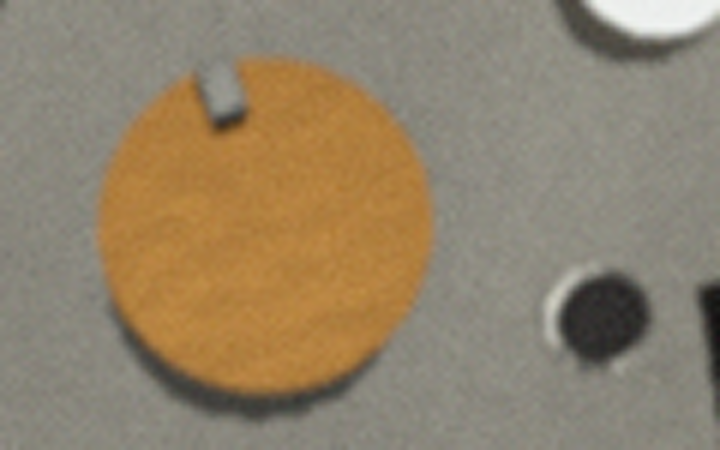

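View pics/s0lid.png

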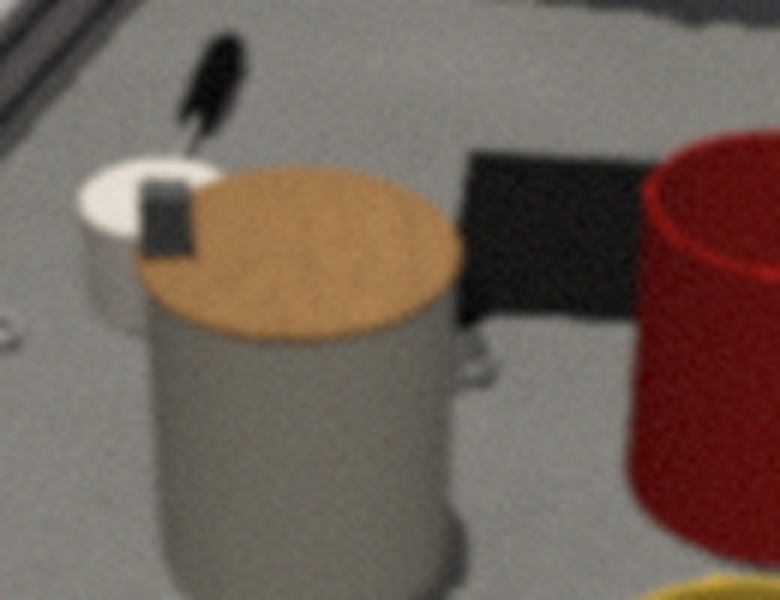

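View pics/t0rig.png

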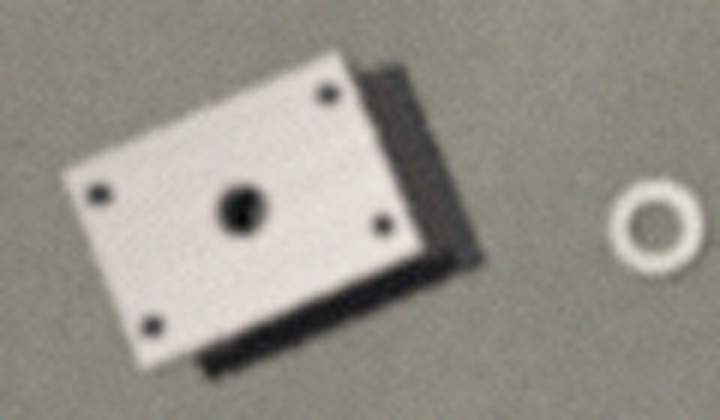

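View pics/s0rig.png

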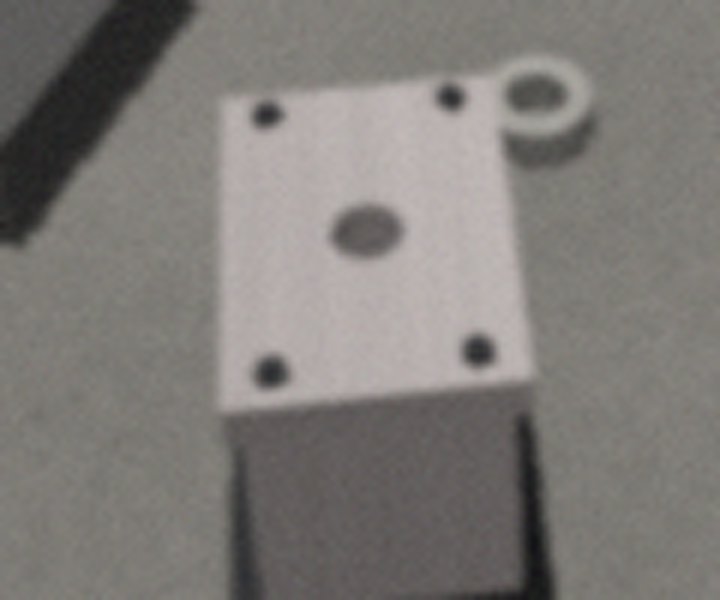

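```bash
python3 - <<'E'
from h import *
np.set_printoptions(precision=4,suppress=True)
t=cv2.imread('pics/top0.png');s=cv2.imread('pics/side0.png')
# plate in top / side
def quad(im,n,box,thr):
    g=cv2.cvtColor(im,cv2.COLOR_BGR2GRAY);x0,y0,x1,y1=box
    sub=cv2.resize(g[y0:y1,x0:x1],None,fx=6,fy=6,interpolation=cv2.INTER_CUBIC)
    sub=cv2.GaussianBlur(sub,(9,9),0)
    m=(sub>thr).astype(np.uint8); n_,l,st,c=cv2.connectedComponentsWithStats(m); k=1+np.argmax(st[1:,4]); b=(l==k).astype(np.uint8)
    cs,h=cv2.findContours(b,cv2.RETR_CCOMP,1)
    tf=lambda P:(np.asarray(P,float)+.5)/6-.5+[x0,y0]
    for c,hh in zip(cs,h[0]):
        a=cv2.contourArea(c)
        if a<100: continue
        pts=np.array([onz(n,tf(p),.11)[:2] for p in c[:,0]],np.float32)
        if hh[3]<0: print(n,'plate',a,cv2.minAreaRect(pts), tf(c[:,0].mean(0)))
        else:
            mo=cv2.moments(c);px=tf([mo['m10']/mo['m00'],mo['m01']/mo['m00']]);print(n,'hole',a,px,onz(n,px,.11),cv2.fitEllipse(pts))
quad(t,'top',(150,185,230,255),140)
quad(s,'side',(260,265,325,345),135)
cx,cy=(219/6+270,90/6+165)
print('lugtop',onz('top',(cx,cy),.184))
# side lug top: edge row ~180 in zoom, columns 142-190
print('lugtop side',onz('side',((166)/6+270,183/6+155),.184))
print('tri', tri((190.2,220),(291.2,303.5)))
for nm,z,p in [('hub',.046,(602/6+270,317/6+165)),('canister',.06,(379.5,156.5)),('collar',.018,(656/6+150,227/6+185))]: print(nm,onz('top',p,z))
E
```

```text
top plate 69405.5 ((0.5262902975082397, 0.31959474086761475), (0.09731131047010422, 0.13064849376678467), 24.44139862060547) [189.1819 219.4385]
top hole 358.0 [174.9253 238.9839] [0.4764 0.3535 0.11  ] ((0.47638121247291565, 0.3534616231918335), (0.008580922149121761, 0.00921992864459753), 15.41916561126709)
top hole 274.5 [213.4013 222.0535] [0.5193 0.2585 0.11  ] ((0.5193163752555847, 0.2585044801235199), (0.00759344594553113, 0.00807252712547779), 121.8380126953125)
top hole 2016.5 [189.8078 219.5857] [0.5251 0.3178 0.11  ] ((0.5251097679138184, 0.31778642535209656), (0.020426038652658463, 0.021971380338072777), 70.58783721923828)Traceback (most recent call last):
  File "<stdin>", line 19, in <module>
  File "<stdin>", line 15, in quad
  File "h.py", line 8, in onz
    C,d=ray(n,p); return C+d*(z-C[2])/d[2]
        ~~~^^^^^
  File "h.py", line 6, in ray
    m,R,C=cam(n); d=R.T@np.array([(p[0]-m['cx'])/m['fx'],(p[1]-m['cy'])/m['fy'],1.]); return C,d/np.linalg.norm(d)
          ~~~^^^
  File "h.py", line 4, in cam
    m=manip.camera_model(n); R=cv2.Rodrigues(m['rvec'])[0]; return m,R,-R.T@m['tvec']
ValueError: time passes only in moves, steps and waits
```

```bash
python3 - <<'E'
s=open('h.py').read()
s=s.replace("def cam(n):\n    m=","import functools\n@functools.lru_cache\ndef cam(n):\n    m=")
open('h.py','w').write(s)
E
python3 - <<'E'
from h import *
np.set_printoptions(precision=4,suppress=True)
t=cv2.imread('pics/top0.png');s=cv2.imread('pics/side0.png')
print(manip.state()['time'])
def quad(im,n,box,thr):
    g=cv2.cvtColor(im,cv2.COLOR_BGR2GRAY);x0,y0,x1,y1=box
    sub=cv2.resize(g[y0:y1,x0:x1],None,fx=6,fy=6,interpolation=cv2.INTER_CUBIC)
    sub=cv2.GaussianBlur(sub,(9,9),0)
    m=(sub>thr).astype(np.uint8); n_,l,st,c=cv2.connectedComponentsWithStats(m); k=1+np.argmax(st[1:,4]); b=(l==k).astype(np.uint8)
    cs,h=cv2.findContours(b,cv2.RETR_CCOMP,1)
    tf=lambda P:(np.asarray(P,float)+.5)/6-.5+[x0,y0]
    for c,hh in zip(cs,h[0]):
        a=cv2.contourArea(c)
        if a<100: continue
        pts=np.array([onz(n,tf(p),.11)[:2] for p in c[:,0]],np.float32)
        if hh[3]<0: print(n,'plate',a,cv2.minAreaRect(pts), tf(c[:,0].mean(0)))
        else:
            mo=cv2.moments(c);px=tf([mo['m10']/mo['m00'],mo['m01']/mo['m00']]);print(n,'hole',a,px,onz(n,px,.11),cv2.fitEllipse(pts))
quad(s,'side',(260,265,325,345),135)
cx,cy=(219/6+270,90/6+165)
print('lugtop',onz('top',(cx,cy),.184))
print('lugtop side',onz('side',((166)/6+270,183/6+155),.184))
print('tri', tri((189.8,219.6),(291.2,303.5)))
for nm,z,p in [('hub',.046,(602/6+270,317/6+165)),('canister',.06,(379.5,156.5)),('collar',.018,(656/6+150,227/6+185))]: print(nm,onz('top',p,z))
E
```

```text
0.1
side plate 97690.5 ((0.5144873857498169, 0.3087626099586487), (0.11955466121435165, 0.13443449139595032), 24.121734619140625) [296.6211 299.3766]
side hole 1164.0 [274.7144 326.6704] [0.5299 0.3759 0.11  ] ((0.5299354195594788, 0.37585654854774475), (0.01144185196608305, 0.013262446969747543), 34.08029556274414)
side hole 1066.5 [309.2909 323.0998] [0.4751 0.3514 0.11  ] ((0.4751519560813904, 0.3512935936450958), (0.010739379562437534, 0.013260080479085445), 28.2967529296875)
side hole 3038.5 [290.5921 303.1726] [0.523  0.3184 0.11  ] ((0.5230790376663208, 0.31824052333831787), (0.021696384996175766, 0.022210828959941864), 96.34183502197266)
side hole 882.5 [274.027  283.5319] [0.5727 0.2807 0.11  ] ((0.5727056860923767, 0.2806333005428314), (0.011189335957169533, 0.015212650410830975), 25.070323944091797)
lugtop [0.6171 0.0247 0.184 ]
lugtop side [0.6154 0.0246 0.184 ]
tri (array([0.5237, 0.3178, 0.1084]), np.float64(0.0029378812785204075))
hub [ 0.5359 -0.1432  0.046 ]
canister [ 0.6983 -0.1664  0.06  ]
collar [0.5218 0.1546 0.018 ]
```

```bash
cat >> h.py <<'E'
from scipy.spatial.transform import Rotation as Ro
np.set_printoptions(precision=4,suppress=True)
def tool():
    s=manip.state(); q=s['tool_rot']; R=Ro.from_quat([q[1],q[2],q[3],q[0]]); return s,np.array(s['tool_pos']),R
def togo(p,Rt=None):
    s,x,R=tool(); print('t',s['time'],'pos',x,'off rows',(np.array(p)-x)/.05)
    if Rt is not None: print('ang',(Rt*R.inv()).as_rotvec(degrees=True)/6)
    print('F',s['contact_force'],'w',s['gripper_width'],'j',s['joint_pos'])
def down(yaw,tilt=0):
    # jaw axis z at yaw (deg), y down; tilt = turn about jaw axis (deg)
    a=np.radians(yaw); z=np.array([np.cos(a),np.sin(a),0]); y=np.array([0,0,-1.]); R=Ro.from_matrix(np.c_[np.cross(y,z),y,z])
    return Ro.from_rotvec(np.radians(tilt)*z)*R
E
python3 - <<'E'
from h import *
s,x,R=tool(); print(R.as_matrix())
a=np.degrees(np.arctan2(.0152,.0505));print(a)
for y in(a+90,a-90): togo([.616,.0246,.30],down(y))
E
```

```text
[[-0.9714 -0.0002  0.2375]
 [-0.2375  0.0018 -0.9714]
 [-0.0002 -1.     -0.0018]]
16.75127453163575
t 0.1 pos [ 0.1484 -0.6066  0.2302] off rows [ 9.3528 12.6232  1.3959]
ang [ -0.0041   0.0264 -29.4978]
F [-0.0443  1.2288 -0.478 ] w 1.0026393254991208 j [-1.45    0.0533  1.6142 -0.      1.476  -0.119 ]
t 0.1 pos [ 0.1484 -0.6066  0.2302] off rows [ 9.3528 12.6232  1.3959]
ang [-0.0171 -0.0027  0.5022]
F [-0.0443  1.2288 -0.478 ] w 1.0026393254991208 j [-1.45    0.0533  1.6142 -0.      1.476  -0.119 ]
```

```bash
python3 -m jog '{"offset":[[0.2,0.2,0.5],[0.4,0.6,0.5],[0.6,0.8,0.4],[0.6,0.8,0],[0.6,0.8,0],[0.6,0.8,0],[0.6,0.8,0],[0.6,0.8,0],[0.6,0.8,0],[0.6,0.8,0],[0.6,0.8,0],[0.6,0.8,0]],"angular":[[0,0,0.25],[0,0,0.25],[0,0,0],[0,0,0],[0,0,0],[0,0,0],[0,0,0],[0,0,0],[0,0,0],[0,0,0],[0,0,0],[0,0,0]],"jaw":[50,50,50,50,50,50,50,50,50,50,50,50]}'
python3 -m jog '{"offset":[[0.6,0.8,0],[0.6,0.8,0],[0.6,0.8,0],[0.6,0.8,0],[0.5,0.4,0],[0.2,0.2,0],[0,0,0],[0,0,0]],"angular":[[0,0,0],[0,0,0],[0,0,0],[0,0,0],[0,0,0],[0,0,0],[0,0,0],[0,0,0]],"jaw":[50,50,50,50,50,50,50,50]}'
python3 - <<'E'
from h import *
togo([.616,.0246,.30],down(-73.25))
for n in("side","top"): cv2.imwrite(f"pics/{n}1.png",manip.grab_frame(n))
t=cv2.imread('pics/top1.png')[120:260,240:420];s=cv2.imread('pics/side1.png')[80:230,230:410]
cv2.imwrite('pics/c1.png',np.hstack([cv2.resize(t,(400,311)),cv2.resize(s,(400,311))]))
E
```

```text
time: 1.3
tool_pos: [0.477, -0.1679, 0.2995]
tool_rot: [-0.103, 0.103, -0.7, 0.7]
contact_force: [0.4, -1.2, -0.0]
gripper_width: 0.587
time: 2.1
tool_pos: [0.6307, 0.0192, 0.2995]
tool_rot: [-0.102, 0.103, -0.699, 0.7]
contact_force: [-0.5, -0.7, -0.5]
gripper_width: 0.587
t 2.1 pos [0.6307 0.0192 0.2995] off rows [-0.2934  0.1078  0.0101]
ang [ 0.0049 -0.0116  0.0078]
F [-0.4537 -0.7395 -0.484 ] w 0.5870504886043562 j [-0.0871  0.0363  1.5172 -0.0006  1.5893  1.1921]
```

View pics/c1.png

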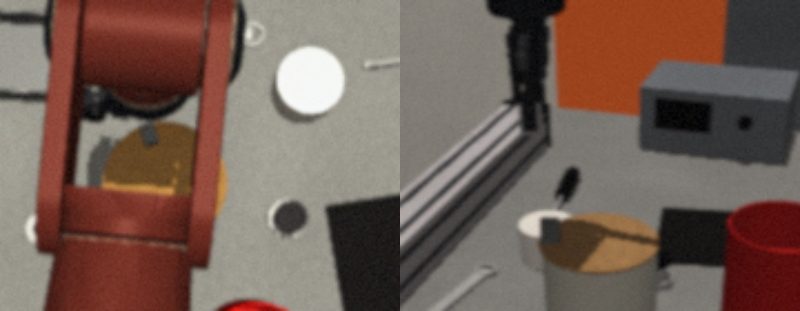

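The picture shows the gripper above the lug, which is visible at top-crop (148,133) and side-crop (550,230). I'll align it and descend part way.

```bash
python3 -m jog '{"offset":[[-0.2,0.1,0],[-0.1,0,-0.3],[0,0,-0.5],[0,0,-0.5],[0,0,-0.4],[0,0,-0.2],[0,0,0],[0,0,0]],"angular":[[0,0,0],[0,0,0],[0,0,0],[0,0,0],[0,0,0],[0,0,0],[0,0,0],[0,0,0]],"jaw":[50,50,50,50,50,50,50,50]}'
python3 - <<'E'
from h import *
togo([.616,.0246,.16],down(-73.25))
for n in("side","top"): cv2.imwrite(f"pics/{n}2.png",manip.grab_frame(n))
t=cv2.imread('pics/top2.png')[150:250,250:380];s=cv2.imread('pics/side2.png')[130:230,250:380]
cv2.imwrite('pics/c2.png',np.hstack([cv2.resize(t,(400,311)),cv2.resize(s,(400,311))]))
E
```

```text
time: 3.0
tool_pos: [0.6164, 0.0248, 0.2061]
tool_rot: [-0.103, 0.102, -0.699, 0.7]
contact_force: [0.6, -1.0, -0.2]
gripper_width: 0.585
t 3.0 pos [0.6164 0.0248 0.2061] off rows [-0.0089 -0.0044 -0.9212]
ang [0.0009 0.0137 0.0058]
F [ 0.6244 -1.0014 -0.1824] w 0.5848460485677747 j [-0.0803  0.0493  1.6589  0.      1.432   1.1987]
```

View pics/c2.png

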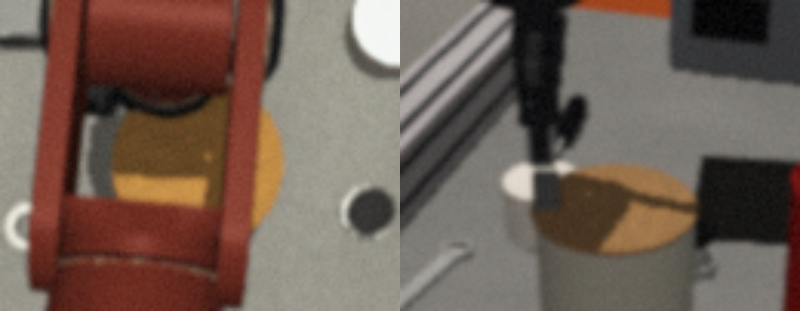

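The fingers straddle the lug in the side crop at (543,185). I'll go down and close.

```bash
python3 -m jog '{"offset":[[0,0,-0.3],[0,0,-0.3],[0,0,-0.2],[0,0,-0.1],[0,0,0],[0,0,0]],"angular":[[0,0,0],[0,0,0],[0,0,0],[0,0,0],[0,0,0],[0,0,0]],"jaw":[50,50,50,50,50,50]}'
python3 -m jog '{"offset":[[0,0,0],[0,0,0],[0,0,0],[0,0,0],[0,0,0],[0,0,0],[0,0,0]],"angular":[[0,0,0],[0,0,0],[0,0,0],[0,0,0],[0,0,0],[0,0,0],[0,0,0]],"jaw":[26,20,10,5,5,5,5]}'
python3 - <<'E'
from h import *
togo([.616,.0246,.16],down(-73.25))
cv2.imwrite("pics/side3.png",manip.grab_frame("side"))
s=cv2.imread('pics/side3.png')[130:230,250:380]
cv2.imwrite('pics/c3.png',cv2.resize(s,(650,500)))
E
```

```text
time: 3.7
tool_pos: [0.6164, 0.0251, 0.1599]
tool_rot: [0.103, -0.103, 0.7, -0.7]
contact_force: [0.6, 0.5, 0.5]
gripper_width: 0.584
time: 4.4
tool_pos: [0.6169, 0.0249, 0.1609]
tool_rot: [-0.104, 0.102, -0.699, 0.7]
contact_force: [-0.0, -0.6, 5.4]
gripper_width: 0.174
t 4.4 pos [0.6169 0.0249 0.1609] off rows [-0.0185 -0.0061 -0.0179]
ang [0.0027 0.0174 0.0024]
F [-0.0208 -0.5874  5.4145] w 0.17435762674396632 j [-0.0801  0.0858  1.6979 -0.0001  1.356   1.1987]
```

View pics/c3.png

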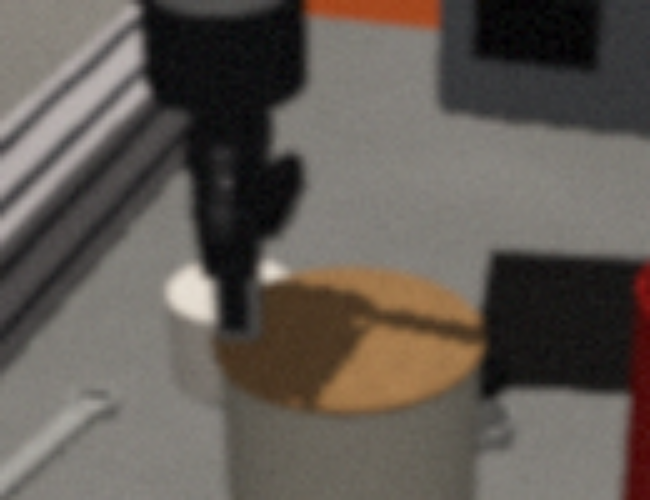

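```bash
python3 - <<'E'
from h import *
xd=np.array([np.cos(np.radians(16.75)),np.sin(np.radians(16.75))])
x=np.array([.6169,.0249,.1609]); P=np.r_[x[:2]-xd*(.054+.066),.15]; r0=x-P
prev=r0
for k in range(1,9):
    th=np.radians(4*k); r=Ro.from_rotvec(th*np.array([xd[1],-xd[0],0])).apply(r0); print(k*4,(r-prev)/.05); prev=r
print(4/6*np.array([xd[1],-xd[0]]))
E
```

```text
4 [-0.0202 -0.0061  0.1669]
8 [-0.0313 -0.0094  0.165 ]
12 [-0.0422 -0.0127  0.1623]
16 [-0.0529 -0.0159  0.1589]
20 [-0.0634 -0.0191  0.1546]
24 [-0.0736 -0.0222  0.1496]
28 [-0.0834 -0.0251  0.1439]
32 [-0.0928 -0.0279  0.1375]
[ 0.1921 -0.6384]
```

```bash
python3 -m jog '{"offset":[[-0.02,-0.006,0.167],[0,0,0],[-0.031,-0.009,0.165],[0,0,0],[-0.042,-0.013,0.162],[0,0,0]],"angular":[[0.192,-0.638,0],[0,0,0],[0.192,-0.638,0],[0,0,0],[0.192,-0.638,0],[0,0,0]],"jaw":[5,5,5,5,5,5]}'
python3 - <<'E'
from h import *
s,x,R=tool();print(x,s['contact_force'],s['gripper_width'],s['ft_torque'])
cv2.imwrite("pics/side4.png",manip.grab_frame("side"))
s=cv2.imread('pics/side4.png')[130:230,250:380]
cv2.imwrite('pics/c4.png',cv2.resize(s,(650,500)))
E
```

```text
time: 5.05
tool_pos: [0.6108, 0.0236, 0.1842]
tool_rot: [0.175, -0.03, 0.707, -0.685]
contact_force: [0.7, -0.6, 0.2]
gripper_width: 0.171
[0.6108 0.0236 0.1842] [ 0.6522 -0.5569  0.2441] 0.17066394107307434 [-0.0752  0.1878  0.0033]
```

View pics/c4.png

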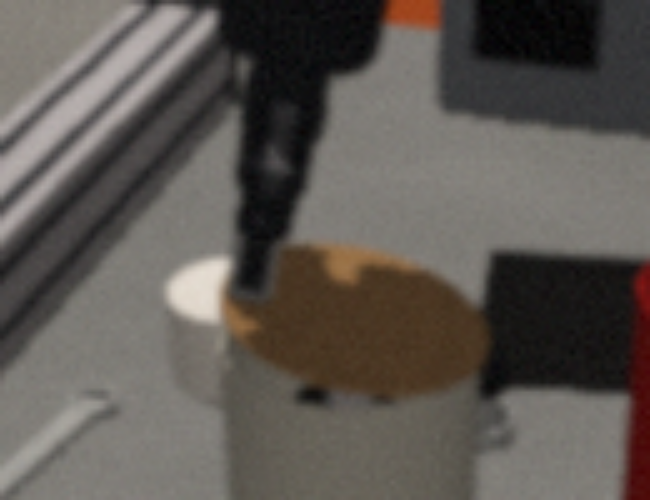

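The lid is tipping about its far edge, which is still at (488,325) on the rim. I'll continue the tip.

```bash
python3 -m jog '{"offset":[[-0.053,-0.016,0.159],[0,0,0],[-0.063,-0.019,0.155],[0,0,0],[-0.074,-0.022,0.150],[0,0,0],[-0.083,-0.025,0.144],[0,0,0],[0,0,0]],"angular":[[0.192,-0.638,0],[0,0,0],[0.192,-0.638,0],[0,0,0],[0.192,-0.638,0],[0,0,0],[0.192,-0.638,0],[0,0,0],[0,0,0]],"jaw":[5,5,5,5,5,5,5,5,5]}'
python3 - <<'E'
from h import *
s,x,R=tool();print(x,s['contact_force'],s['gripper_width'],s['ft_torque'],s['joint_pos'],R.as_matrix()[:,1])
cv2.imwrite("pics/side5.png",manip.grab_frame("side"))
s=cv2.imread('pics/side5.png')[130:230,250:380]
cv2.imwrite('pics/c5.png',cv2.resize(s,(650,500)))
E
```

```text
time: 6.0
tool_pos: [0.5979, 0.0196, 0.2142]
tool_rot: [0.268, 0.068, 0.704, -0.654]
contact_force: [-1.4, 0.3, -0.4]
gripper_width: 0.172
[0.5979 0.0196 0.2142] [-1.4289  0.3284 -0.3783] 0.17245460837574111 [-0.1209  0.4979  0.0306] [-0.1956 -0.2884  2.0085  0.2631  1.0019  0.9883] [ 0.4464  0.1349 -0.8846]
```

View pics/c5.png

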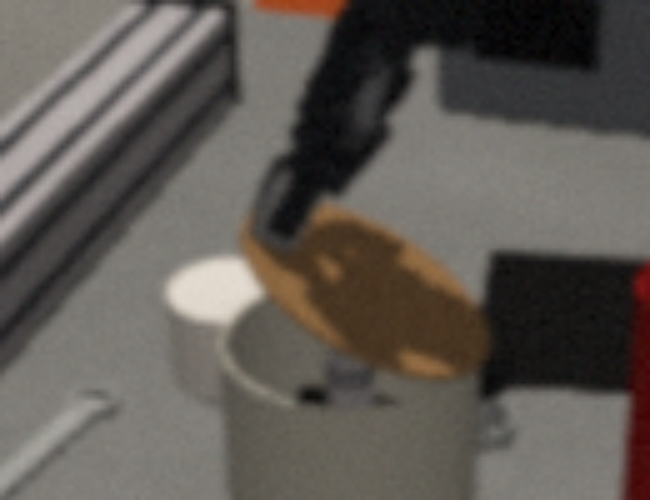

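It is tipped 28° with the far edge on the rim at (485,350), and the stem's grip is visible below it. I'll lift it straight up, then level it.

```bash
python3 -m jog '{"offset":[[0,0,0.1],[0,0,0.2],[0,0,0.3],[0,0,0.3],[0,0,0.3],[0,0,0.3],[0,0,0.3],[0,0,0.2],[0,0,0.1],[0,0,0]],"angular":[[0,0,0],[0,0,0],[0,0,0],[0,0,0],[0,0,0],[0,0,0],[0,0,0],[0,0,0],[0,0,0],[0,0,0]],"jaw":[5,5,5,5,5,5,5,5,5,5]}'
python3 -m jog '{"offset":[[0,0,0],[0,0,0],[0,0,0],[0,0,0],[0,0,0],[0,0,0],[0,0,0],[0,0,0],[0,0,0],[0,0,0]],"angular":[[-0.192,0.638,0],[-0.192,0.638,0],[-0.192,0.638,0],[-0.192,0.638,0],[-0.192,0.638,0],[-0.192,0.638,0],[-0.192,0.638,0],[0,0,0],[0,0,0],[0,0,0]],"jaw":[5,5,5,5,5,5,5,5,5,5]}'
python3 - <<'E'
from h import *
togo([.616,.0246,.3],down(-73.25))
for n in("side","top"): cv2.imwrite(f"pics/{n}6.png",manip.grab_frame(n))
t=cv2.imread('pics/top6.png')[100:300,220:480];s=cv2.imread('pics/side6.png')[60:260,220:480]
cv2.imwrite('pics/c6.png',np.hstack([cv2.resize(t,(400,308)),cv2.resize(s,(400,308))]))
E
```

```text
time: 7.05
tool_pos: [0.5982, 0.0195, 0.321]
tool_rot: [0.269, 0.07, 0.703, -0.654]
contact_force: [0.9, -0.1, -0.6]
gripper_width: 0.175
time: 8.05
tool_pos: [0.5976, 0.0195, 0.3195]
tool_rot: [0.103, -0.103, 0.7, -0.699]
contact_force: [-0.6, 0.1, -1.5]
gripper_width: 0.172
t 8.05 pos [0.5976 0.0195 0.3195] off rows [ 0.3687  0.1029 -0.3892]
ang [-0.0035  0.0007  0.0033]
F [-0.5828  0.0513 -1.4871] w 0.17197523367975084 j [-0.0921 -0.0486  1.5691  0.0004  1.621   1.1868]
```

View pics/c6.png

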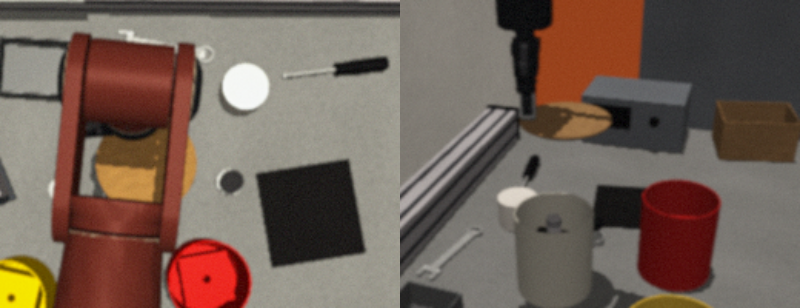

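```bash
python3 -m jog '{"offset":[[-0.04,-0.2,0],[-0.1,-0.5,0],[-0.15,-0.7,0],[-0.15,-0.7,0],[-0.15,-0.7,0],[-0.15,-0.7,0],[-0.15,-0.7,0],[-0.15,-0.7,0],[-0.1,-0.5,0],[-0.06,-0.3,0],[-0.03,-0.14,0],[0,0,0]],"angular":[[0,0,0],[0,0,0],[0,0,0],[0,0,0],[0,0,0],[0,0,0],[0,0,0],[0,0,0],[0,0,0],[0,0,0],[0,0,0],[0,0,0]],"jaw":[5,5,5,5,5,5,5,5,5,5,5,5]}'
python3 -m jog '{"offset":[[0,0,-0.2],[0,0,-0.4],[0,0,-0.6],[0,0,-0.6],[0,0,-0.6],[0,0,-0.6],[0,0,-0.6],[0,0,-0.5],[0,0,-0.3],[0,0,-0.1],[0,0,0],[0,0,0]],"angular":[[0,0,0],[0,0,0],[0,0,0],[0,0,0],[0,0,0],[0,0,0],[0,0,0],[0,0,0],[0,0,0],[0,0,0],[0,0,0],[0,0,0]],"jaw":[5,5,5,5,5,5,5,5,5,5,5,5]}'
python3 - <<'E'
from h import *
togo([.5357,-.2724,.0209],down(-73.25))
for n in("side","top"): cv2.imwrite(f"pics/{n}7.png",manip.grab_frame(n))
t=cv2.imread('pics/top7.png')[130:290,340:548];s=cv2.imread('pics/side7.png')[120:240,280:436]
cv2.imwrite('pics/c7.png',np.hstack([cv2.resize(t,(400,308)),cv2.resize(s,(400,308))]))
E
```

```text
time: 9.35
tool_pos: [0.5362, -0.2728, 0.32]
tool_rot: [0.103, -0.103, 0.7, -0.7]
contact_force: [0.0, 0.8, -1.2]
gripper_width: 0.176
time: 10.55
tool_pos: [0.5375, -0.2728, 0.0966]
tool_rot: [-0.104, 0.102, -0.699, 0.7]
contact_force: [0.3, -0.2, -1.0]
gripper_width: 0.176
t 10.55 pos [ 0.5375 -0.2728  0.0966] off rows [-0.0362  0.0083 -1.5138]
ang [ 0.0134  0.021  -0.0018]
F [ 0.3233 -0.227  -0.9737] w 0.17611781138645394 j [-0.5931  0.1176  1.7781  0.0001  1.2433  0.6851]
```

View pics/c7.png

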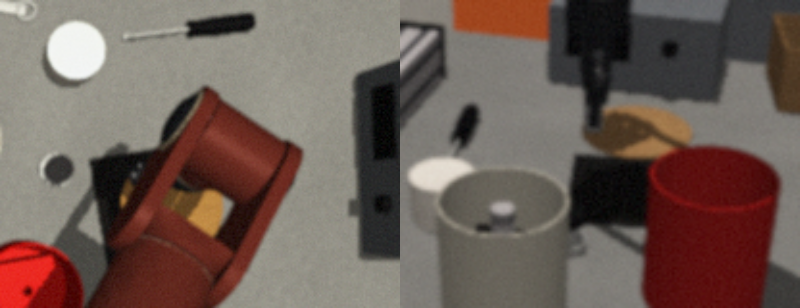

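The lid hangs level above the mat. I'll lower it, slowly at the end.

```bash
python3 -m jog '{"offset":[[0,0,-0.3],[0,0,-0.4],[0,0,-0.3],[0,0,-0.2],[0,0,-0.1],[0,0,0],[0,0,0]],"angular":[[0,0,0],[0,0,0],[0,0,0],[0,0,0],[0,0,0],[0,0,0],[0,0,0]],"jaw":[5,5,5,5,5,5,5]}'
python3 -m jog '{"offset":[[0,0,-0.04],[0,0,-0.04],[0,0,-0.04],[0,0,-0.03],[0,0,0],[0,0,0]],"angular":[[0,0,0],[0,0,0],[0,0,0],[0,0,0],[0,0,0],[0,0,0]],"jaw":[5,5,5,5,5,5]}'
```

```text
time: 11.35
tool_pos: [0.5369, -0.2728, 0.0306]
tool_rot: [-0.103, 0.103, -0.699, 0.7]
contact_force: [-0.0, 0.3, -0.8]
gripper_width: 0.175
time: 11.95
tool_pos: [0.5364, -0.2724, 0.0224]
tool_rot: [0.103, -0.103, 0.7, -0.7]
contact_force: [-0.4, -0.1, -0.5]
gripper_width: 0.176
```

```bash
python3 -m jog '{"offset":[[0,0,-0.02],[0,0,0],[0,0,-0.02],[0,0,0],[0,0,0]],"angular":[[0,0,0],[0,0,0],[0,0,0],[0,0,0],[0,0,0]],"jaw":[5,5,5,5,5]}'
python3 - <<'E'
from h import *
togo([.5357,-.2724,.0209],down(-73.25))
cv2.imwrite("pics/side8.png",manip.grab_frame("side"))
s=cv2.imread('pics/side8.png')[140:220,320:424]
cv2.imwrite('pics/c8.png',cv2.resize(s,(650,500)))
E
```

```text
time: 12.45
tool_pos: [0.5366, -0.2726, 0.0209]
tool_rot: [-0.103, 0.103, -0.7, 0.7]
contact_force: [-1.4, 0.8, 1.8]
gripper_width: 0.173
t 12.45 pos [ 0.5366 -0.2726  0.0209] off rows [-0.0187  0.003  -0.0001]
ang [0.0014 0.0016 0.0016]
F [-1.3831  0.7614  1.7855] w 0.1725728916058271 j [-0.5935  0.2162  1.8097 -0.      1.1154  0.6851]
```

View pics/c8.png

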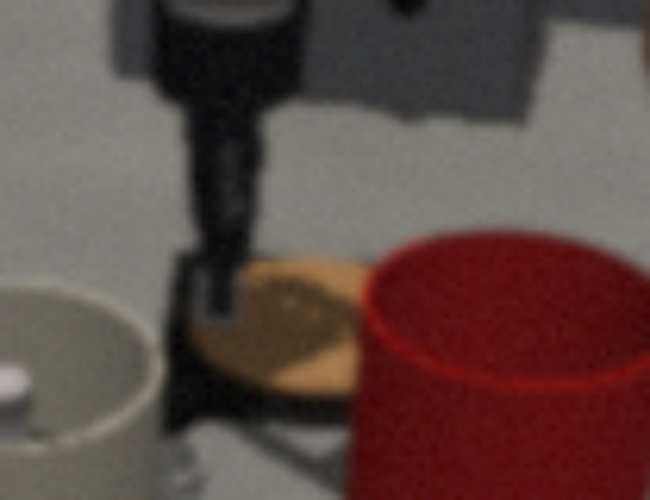

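The lid is down: the height matches and the force went from -1 to +1.8 N. I'll open a little and retreat straight up.

```bash
python3 -m jog '{"offset":[[0,0,0],[0,0,0],[0,0,0],[0,0,0],[0,0,0],[0,0,0]],"angular":[[0,0,0],[0,0,0],[0,0,0],[0,0,0],[0,0,0],[0,0,0]],"jaw":[18,22,28,36,44,44]}'
python3 -m jog '{"offset":[[0,0,0.1],[0,0,0.2],[0,0,0.4],[0,0,0.6],[0,0,0.8],[0,0,0.8],[0,0,0.8],[0,0,0.8],[0,0,0.6],[0,0,0.4],[0,0,0],[0,0,0]],"angular":[[0,0,0],[0,0,0],[0,0,0],[0,0,0],[0,0,0],[0,0,0],[0,0,0],[0,0,0],[0,0,0],[0,0,0],[0,0,0],[0,0,0]],"jaw":[44,44,44,44,44,44,44,44,44,44,44,44]}'
python3 - <<'E'
from h import *
togo([.565,.01,.25],down(-73.25))
for n in("side","top"): cv2.imwrite(f"pics/{n}9.png",manip.grab_frame(n))
t=cv2.imread('pics/top9.png')[130:290,340:548];s=cv2.imread('pics/side9.png')[120:240,280:436]
cv2.imwrite('pics/c9.png',np.hstack([cv2.resize(t,(400,308)),cv2.resize(s,(400,308))]))
E
```

```text
time: 13.1
tool_pos: [0.5365, -0.2725, 0.0204]
tool_rot: [0.103, -0.103, 0.7, -0.7]
contact_force: [-1.1, -0.5, -0.7]
gripper_width: 0.517
time: 14.3
tool_pos: [0.5364, -0.2724, 0.2958]
tool_rot: [-0.103, 0.103, -0.699, 0.7]
contact_force: [0.4, -0.1, -0.1]
gripper_width: 0.516
t 14.3 pos [ 0.5364 -0.2724  0.2958] off rows [ 0.5714  5.6483 -0.9154]
ang [0.0044 0.0066 0.0021]
F [ 0.389  -0.123  -0.1203] w 0.5162181206009443 j [-0.5935 -0.0331  1.5928  0.      1.5811  0.6851]
```

View pics/c9.png

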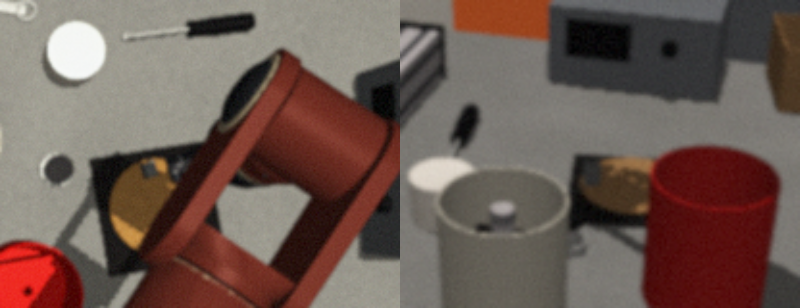

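The lid lies on the mat at top-crop (155,205). The tub is now in clear view, so I'll measure the stem grip.

```bash
python3 - <<'E'
import cv2,numpy as np
t=cv2.imread('pics/top9.png')[165:240,270:370];s=cv2.imread('pics/side9.png')[165:240,280:380]
cv2.imwrite('pics/c10.png',np.hstack([cv2.resize(t,(400,300),interpolation=2),cv2.resize(s,(400,300),interpolation=2)]))
E
```

```text
(no output)
```

View pics/c10.png

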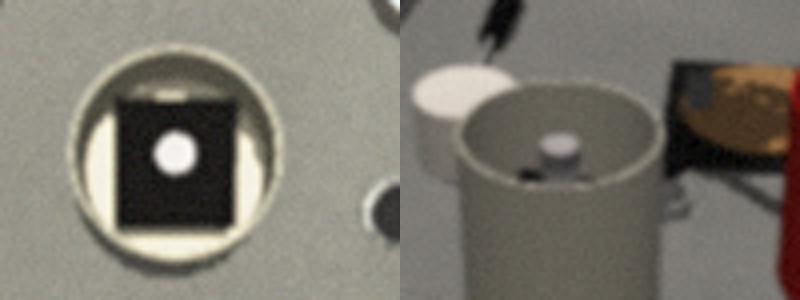

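```bash
python3 - <<'E'
from h import *
t=cv2.imread('pics/top9.png')
g=cv2.cvtColor(t,6).astype(np.uint8)
sub=g[190:217,300:328]; 
big=cv2.resize(sub,None,fx=8,fy=8,interpolation=2)
for thr in(110,140):
    n,l,st,c=cv2.connectedComponentsWithStats((big>thr).astype(np.uint8))
    for k in range(1,n):
        if 1500<st[k,4]<8000: 
            px=(c[k]+.5)/8-.5+[300,190]; print(thr,st[k],px,onz('top',px,.14))
print('side grip top',onz('side',(280+559/4-.4,165+145/4-.4),.14))
# rim ellipse via outer contours: top extents in crop: cols 68..283, rows 44..264
print('rim top',onz('top',(270+175.5/4,165+154/4),.15), 'rim side', onz('side',(280+561/4-.0-100,165+137/4),.15) )
print('rim width',onz('top',(270+68/4,203),.15),onz('top',(270+283/4,203),.15))
E
```

```text
110 [  67   62   88   89 6031] [313.4366 202.8433] [0.5668 0.008  0.14  ]
140 [  69   64   83   84 5368] [313.423 202.854] [0.5668 0.008  0.14  ]
side grip top [ 0.3259 -0.0605  0.14  ]
rim top [0.5644 0.0069 0.15  ] rim side [0.5601 0.0176 0.15  ]
rim width [0.5651 0.0722 0.15  ] [ 0.566  -0.0584  0.15  ]
```

```bash
python3 - <<'E'
from h import *
print(onz('side',(280+159/4-.4,165+145/4-.4),.14), tri((313.43,202.85),(319.35,200.85)))
togo([.5655,.008,.30],down(-73.25)); togo([.5655,.008,.30],down(-90))
E
```

```text
[0.5649 0.0103 0.14  ] (array([0.5664, 0.0078, 0.1384]), np.float64(0.001184256899242559))
t 14.4 pos [ 0.5358 -0.272   0.2934] off rows [0.5946 5.5999 0.1314]
ang [-0.0169 -0.0248  0.0023]
F [-0.453  -0.5708  0.0579] w 0.5161916494484192 j [-0.5936 -0.0315  1.5951  0.      1.5812  0.6851]
t 14.4 pos [ 0.5358 -0.272   0.2934] off rows [0.5946 5.5999 0.1314]
ang [-0.0204 -0.0222 -2.7893]
F [-0.453  -0.5708  0.0579] w 0.5161916494484192 j [-0.5936 -0.0315  1.5951  0.      1.5812  0.6851]
```

```bash
python3 -m jog '{"offset":[[0.05,0.3,0],[0.05,0.5,0],[0.05,0.7,0],[0.1,0.8,0],[0.1,0.8,0],[0.1,0.8,0],[0.05,0.7,0],[0.05,0.5,0],[0.03,0.4,0],[0.02,0.11,0],[0,0,0],[0,0,0]],"angular":[[0,0,0],[0,0,0],[0,0,0],[0,0,0],[0,0,0],[0,0,0],[0,0,0],[0,0,0],[0,0,0],[0,0,0],[0,0,0],[0,0,0]],"jaw":[44,44,44,44,44,44,44,44,44,44,44,44]}'
python3 -m jog '{"offset":[[0,0,-0.2],[0,0,-0.4],[0,0,-0.5],[0,0,-0.5],[0,0,-0.3],[0,0,0],[0,0,0]],"angular":[[0,0,0],[0,0,0],[0,0,0],[0,0,0],[0,0,0],[0,0,0],[0,0,0]],"jaw":[44,44,44,44,44,44,44]}'
python3 - <<'E'
from h import *
togo([.566,.0085,.103],down(-73.25))
cv2.imwrite("pics/side11.png",manip.grab_frame("side"))
s=cv2.imread('pics/side11.png')[120:240,240:396]
cv2.imwrite('pics/c11.png',cv2.resize(s,(650,500)))
E
```

```text
time: 15.6
tool_pos: [0.5662, 0.0077, 0.2949]
tool_rot: [-0.102, 0.103, -0.7, 0.7]
contact_force: [-0.1, 0.6, -0.6]
gripper_width: 0.516
time: 16.3
tool_pos: [0.5667, 0.0076, 0.2008]
tool_rot: [-0.103, 0.103, -0.7, 0.7]
contact_force: [0.0, -0.6, 0.4]
gripper_width: 0.515
t 16.3 pos [0.5667 0.0076 0.2008] off rows [-0.013   0.0175 -1.9551]
ang [0.0002 0.0015 0.0083]
F [ 0.0269 -0.6339  0.3962] w 0.5148281285534841 j [-0.1179 -0.0652  1.7817 -0.      1.4249  1.1615]
```

View pics/c11.png

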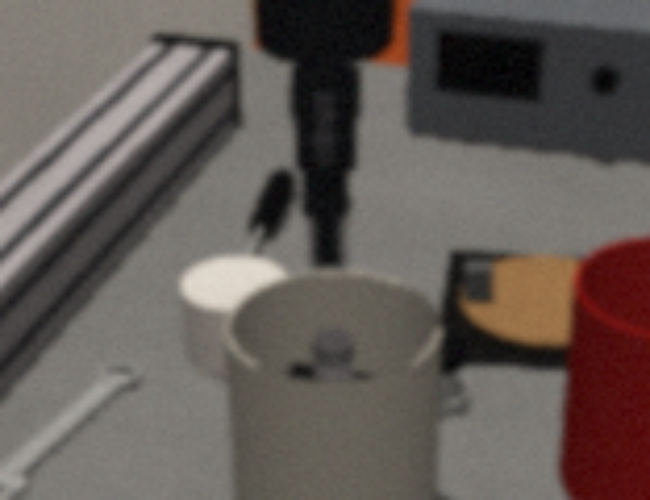

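```bash
python3 - <<'E'
from h import *
p=[.5665,.0077]
for z in(.2008,.14):
    q=proj('side',p+[z]); print(z,q,(q-[240,120])*650/156)
E
```

```text
0.2008 [318.7339 178.993 ] [328.0578 245.8041]
0.14 [319.0698 200.2358] [329.4575 334.3158]
```

```bash
python3 -m jog '{"offset":[[0,0,-0.3],[0,0,-0.4],[0,0,-0.4],[0,0,-0.4],[0,0,-0.3],[0,0,-0.12],[0,0,0],[0,0,0]],"angular":[[0,0,0],[0,0,0],[0,0,0],[0,0,0],[0,0,0],[0,0,0],[0,0,0],[0,0,0]],"jaw":[44,44,44,44,44,44,44,44]}'
python3 -m jog '{"offset":[[0,0,0],[0,0,0],[0,0,0],[0,0,0],[0,0,0],[0,0,0],[0,0,0],[0,0,0]],"angular":[[0,0,0],[0,0,0],[0,0,0],[0,0,0],[0,0,0],[0,0,0],[0,0,0],[0,0,0]],"jaw":[36,30,26,22,15,15,15,15]}'
python3 - <<'E'
from h import *
togo([.566,.0085,.103],down(-73.25))
E
```

```text
time: 17.15
tool_pos: [0.5672, 0.008, 0.1054]
tool_rot: [-0.103, 0.102, -0.699, 0.7]
contact_force: [0.8, 0.4, -0.3]
gripper_width: 0.512
time: 17.95
tool_pos: [0.5671, 0.0078, 0.1054]
tool_rot: [-0.103, 0.102, -0.699, 0.7]
contact_force: [-0.6, -1.7, 5.7]
gripper_width: 0.264
t 17.95 pos [0.5671 0.0078 0.1054] off rows [-0.0215  0.0139 -0.0481]
ang [0.0047 0.0132 0.002 ]
F [-0.5715 -1.706   5.7419] w 0.2643206481633887 j [-0.1173  0.0265  1.8581 -0.0003  1.2555  1.1615]
```

```bash
python3 -m jog '{"offset":[[0,0,0.1],[0,0,0.1],[0,0,0.2],[0,0,0.3],[0,0,0.3],[0,0,0.3],[0,0,0.3],[0,0,0.3],[0,0,0.3],[0,0,0.3],[0,0,0.3],[0,0,0.3]],"angular":[[0,0,0],[0,0,0],[0,0,0],[0,0,0],[0,0,0],[0,0,0],[0,0,0],[0,0,0],[0,0,0],[0,0,0],[0,0,0],[0,0,0]],"jaw":[15,15,15,15,15,15,15,15,15,15,15,15]}'
python3 -m jog '{"offset":[[0,0,0.3],[0,0,0.3],[0,0,0.2],[0,0,0],[0,0,0],[0,0,0]],"angular":[[0,0,0],[0,0,0],[0,0,0],[0,0,0],[0,0,0],[0,0,0]],"jaw":[15,15,15,15,15,15]}'
python3 - <<'E'
from h import *
togo([.524,.318,.285],down(-73.25))
cv2.imwrite("pics/side12.png",manip.grab_frame("side"))
s=cv2.imread('pics/side12.png')[80:260,210:444]
cv2.imwrite('pics/c12.png',cv2.resize(s,(650,500)))
E
```

```text
time: 19.15
tool_pos: [0.5664, 0.0081, 0.2607]
tool_rot: [0.103, -0.103, 0.7, -0.7]
contact_force: [-0.5, -0.1, -2.1]
gripper_width: 0.265
time: 19.75
tool_pos: [0.566, 0.0081, 0.2983]
tool_rot: [0.102, -0.104, 0.7, -0.699]
contact_force: [0.1, -0.6, -1.8]
gripper_width: 0.265
t 19.75 pos [0.566  0.0081 0.2983] off rows [-0.8409  6.1979 -0.2658]
ang [-0.0023 -0.0185  0.0017]
F [ 0.0772 -0.6108 -1.7786] w 0.2651680697432647 j [-0.1171 -0.1173  1.6684  0.      1.5924  1.1615]
```

View pics/c12.png

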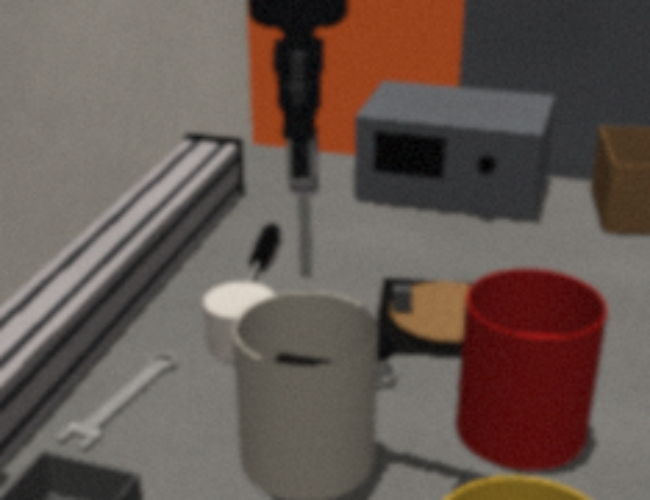

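The stem is held at (305,200–275) and clear of the tub. I'll carry it over to the rig.

```bash
python3 -m jog '{"offset":[[-0.04,0.3,0],[-0.06,0.5,0],[-0.1,0.7,0],[-0.1,0.7,0],[-0.1,0.7,0],[-0.1,0.7,0],[-0.1,0.7,0],[-0.1,0.7,0],[-0.06,0.5,0],[-0.05,0.4,0],[-0.02,0.2,0],[-0.01,0.1,0]],"angular":[[0,0,0],[0,0,0],[0,0,0],[0,0,0],[0,0,0],[0,0,0],[0,0,0],[0,0,0],[0,0,0],[0,0,0],[0,0,0],[0,0,0]],"jaw":[15,15,15,15,15,15,15,15,15,15,15,15]}'
python3 -m jog '{"offset":[[0,0,-0.2],[0,0,-0.3],[0,0,-0.3],[0,0,-0.2],[0,0,0],[0,0,0],[0,0,0]],"angular":[[0,0,0],[0,0,0],[0,0,0],[0,0,0],[0,0,0],[0,0,0],[0,0,0]],"jaw":[15,15,15,15,15,15,15]}'
python3 - <<'E'
from h import *
togo([.524,.318,.2354],down(-73.25))
for n in("side","top"): cv2.imwrite(f"pics/{n}13.png",manip.grab_frame(n))
t=cv2.imread('pics/top13.png')[130:290,120:328];s=cv2.imread('pics/side13.png')[200:350,210:405]
cv2.imwrite('pics/c13.png',np.hstack([cv2.resize(t,(400,308)),cv2.resize(s,(400,308))]))
E
```

```text
time: 21.0
tool_pos: [0.5238, 0.3192, 0.299]
tool_rot: [-0.103, 0.104, -0.699, 0.7]
contact_force: [0.4, -0.3, -1.7]
gripper_width: 0.261
time: 21.7
tool_pos: [0.525, 0.3181, 0.2504]
tool_rot: [0.103, -0.102, 0.7, -0.699]
contact_force: [0.4, -0.3, -0.7]
gripper_width: 0.263
t 21.7 pos [0.525  0.3181 0.2504] off rows [-0.0191 -0.0021 -0.3   ]
ang [-0.0061  0.0133  0.0038]
F [ 0.3513 -0.3091 -0.7116] w 0.2629896099484555 j [0.4236 0.0149 1.6198 0.     1.5054 1.7025]
```

View pics/c13.png

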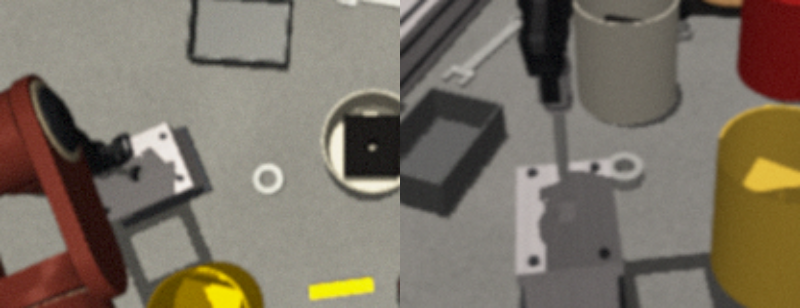

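```bash
python3 - <<'E'
import cv2,numpy as np
t=cv2.imread('pics/top13.png')[185:245,155:235];s=cv2.imread('pics/side13.png')[230:330,245:345]
cv2.imwrite('pics/s13.png',cv2.resize(s,(600,600),interpolation=2));cv2.imwrite('pics/t13.png',cv2.resize(t,(800,600),interpolation=2))
E
```

```text
(no output)
```

View pics/s13.png

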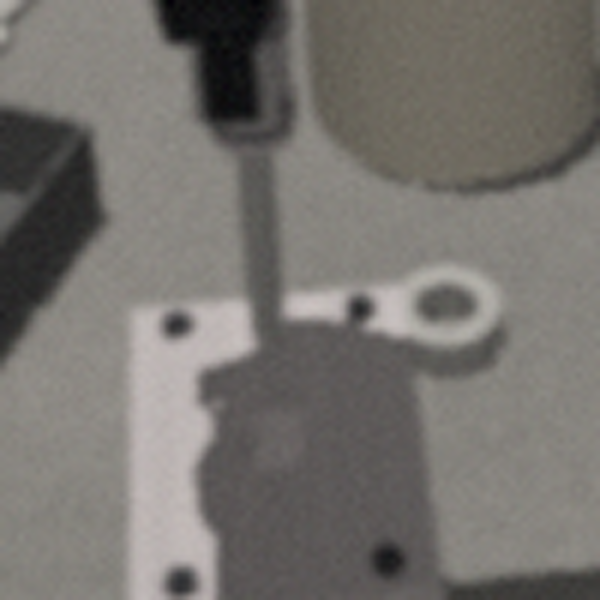

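View pics/t13.png

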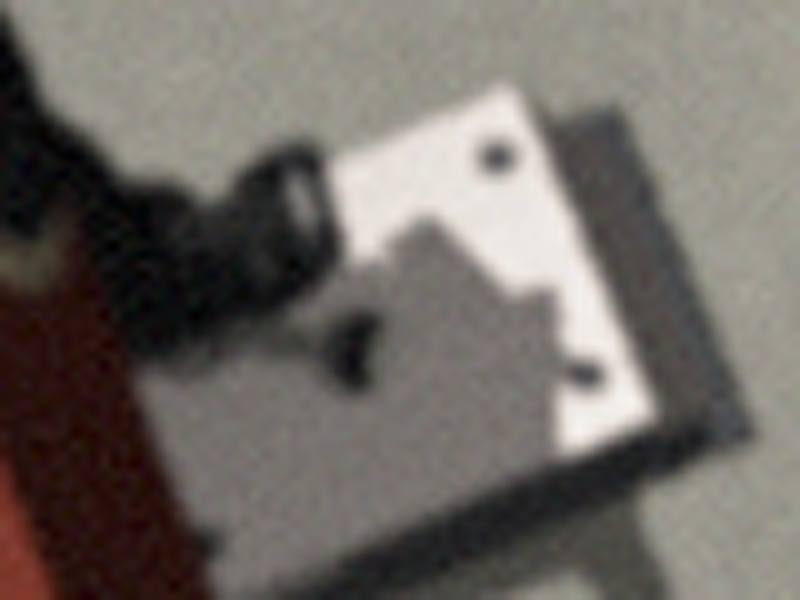

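```bash
python3 - <<'E'
from h import *
s,x,R=tool();print(x)
for nm,P in [('tip',[.5245,.318,.155]),('shoulder',[.5245,.318,.235]),('hole',[.524,.318,.11])]:
    a=proj('side',P);b=proj('top',P);print(nm,a,(a-[245,230])*6,b,(b-[155,185])*10)
# column profile of the stem in side view
g=cv2.cvtColor(cv2.imread('pics/side13.png'),6).astype(float)
for r in range(256,288,3): print(r,g[r-1:r+2,278:300].mean(0).round(0).astype(int))
E
```

```text
[0.525  0.3182 0.2506]
tip [288.5542 285.1969] [261.3251 331.1813] [184.5715 218.9396] [295.7146 339.396 ]
shoulder [285.8425 250.497 ] [245.0551 122.9819] [174.2931 217.1666] [192.9306 321.6665]
hole [290.1851 302.9034] [271.1104 437.4205] [189.7086 220.026 ] [347.0858 350.2605]
256 [135 137 134 133 126 120 109  95  92  90  93  92 109 126 132 135 134 134
 136 135 137 136]
259 [136 135 135 135 136 133 117  97  90  89  87  90 103 122 132 135 133 135
 136 134 135 134]
262 [133 135 136 137 136 132 120 100  91  91  89  88 100 121 132 132 134 133
 134 131 133 134]
265 [133 135 136 135 135 134 122 104  91  90  90  86  94 113 127 133 132 132
 131 130 131 132]
268 [134 135 133 135 135 134 124 108  93  92  88  84  94 110 129 132 133 133
 133 133 133 131]
271 [134 135 135 134 135 134 133 116  98  90  88  87  88 105 123 131 132 133
 132 131 132 131]
274 [135 132 135 137 139 134 132 119 102  90  89  85  87 102 122 132 134 132
 133 130 131 129]
277 [134 134 132 136 137 138 134 125 103  94  88  86  85  98 122 137 139 137
 137 140 142 144]
280 [162 162 161 163 169 171 170 162 135 104  90  86  88 108 147 174 183 187
 188 189 189 186]
283 [179 186 186 184 186 189 190 184 159 115  91  85  84  99 114 127 131 134
 133 131 131 133]
286 [185 184 184 185 187 187 191 187 171 139 103  91  86  84  88  90  89  91
  94  92  91  90]
```

```bash
python3 -m jog '{"offset":[[0,0,-0.2],[0,0,-0.2],[0,0,-0.15],[0,0,-0.1],[0,0,0],[0,0,0],[0,0,0]],"angular":[[0,0,0],[0,0,0],[0,0,0],[0,0,0],[0,0,0],[0,0,0],[0,0,0]],"jaw":[15,15,15,15,15,15,15]}'
python3 - <<'E'
from h import *
s,x,R=tool();print(x,R.as_matrix()[:,1])
T=np.mean([manip.grab_frame('top').astype(float) for _ in range(3)],0);S=np.mean([manip.grab_frame('side').astype(float) for _ in range(3)],0)
np.save('T14.npy',T);np.save('S14.npy',S)
f=lambda a:np.clip((a-20)*1.8,0,255).astype(np.uint8)
t=f(T)[200:240,165:215];s=f(S)[255:320,260:325]
cv2.imwrite('pics/s14.png',cv2.resize(s,(600,600),interpolation=2));cv2.imwrite('pics/t14.png',cv2.resize(t,(750,600),interpolation=2))
print((proj('top',[.5245,.318,.121])-[165,200])*15,(proj('top',[.524,.318,.11])-[165,200])*15)
for d in([.001,0,0],[0,.001,0]): print(proj('side',np.array([.524,.318,.11])+d)-proj('side',[.524,.318,.11]),proj('top',np.array([.524,.318,.11])+d)-proj('top',[.524,.318,.11]))
E
```

```text
time: 22.5
tool_pos: [0.5248, 0.3182, 0.2176]
tool_rot: [0.103, -0.103, 0.7, -0.699]
contact_force: [0.3, -0.9, -1.7]
gripper_width: 0.27
[0.5248 0.3182 0.2176] [ 0.0009  0.0004 -1.    ]
[352.433  294.2471] [370.6287 300.3907]
[-0.5036 -0.1196] [ 0.0121 -0.3986]
[-0.1983  0.3961] [-0.3991 -0.0027]
```

View pics/s14.png

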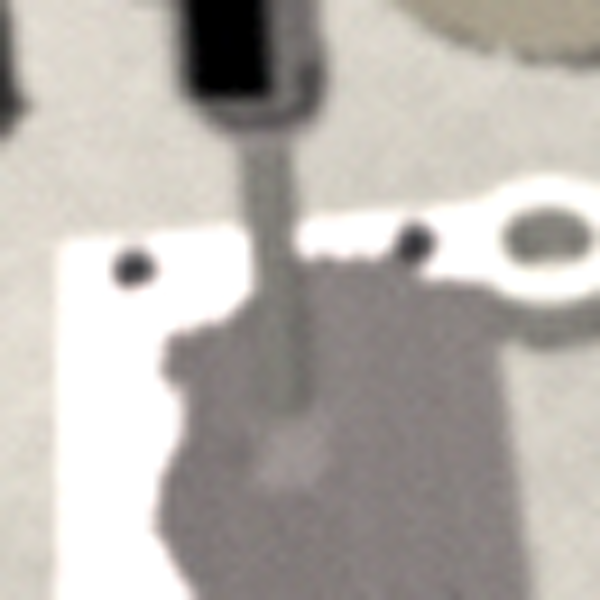

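View pics/t14.png

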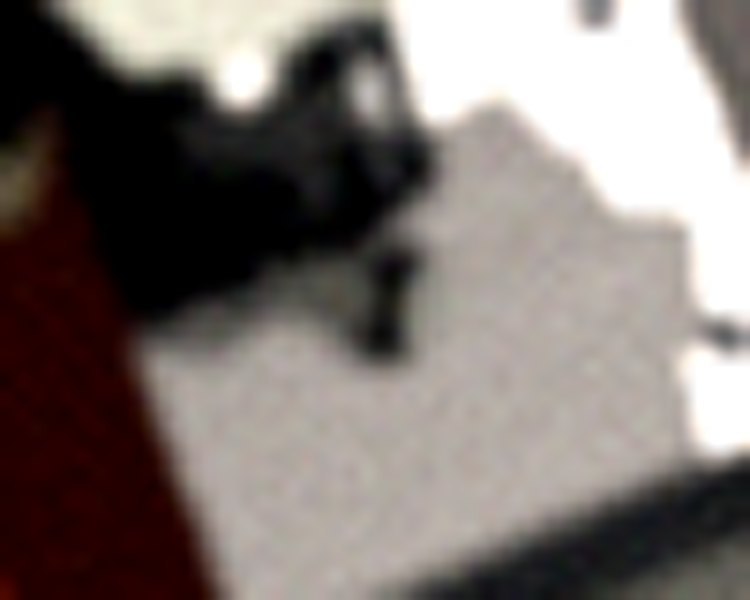

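```bash
python3 - <<'E'
from h import *
T=np.load('T14.npy').mean(2);S=np.load('S14.npy').mean(2)
print('side stem')
for r in range(272,301,2):
    print(r,S[r:r+2,282:298].mean(0).round(0).astype(int))
print('side hole region cols 280..303')
for r in range(296,312): print(r,S[r,280:304].round(0).astype(int))
print('top cols 180..200')
for r in range(210,229): print(r,T[r,180:200].round(0).astype(int))
print('orig top');T0=cv2.imread('pics/top0.png').mean(2)
for r in range(213,227): print(r,T0[r,182:198].round(0).astype(int))
E
```

```text
side stem
272 [138 138 134 121 103  92  92  92  90 105 128 134 134 135 134 134]
274 [139 137 135 124 104  92  93  92  90 100 121 131 135 135 133 135]
276 [139 139 135 126 108  92  92  91  88  98 115 132 137 134 135 136]
278 [146 146 147 139 119  98  92  90  89 101 130 155 166 169 170 173]
280 [180 183 187 182 156 114  91  90  92 109 148 179 185 188 192 191]
282 [191 193 194 190 166 122  94  91  89  92 111 129 122 118 130 134]
284 [190 192 194 190 168 127  99  90  89  85  84  90  93  95  95  94]
286 [192 191 188 173 144 111  94  91  89  86  85  89  94  95  95  95]
288 [165 163 144 117  97  88  88  91  88  85  81  85  91  95  96  95]
290 [101 100  97  90  88  87  90  89  90  83  81  84  90  93  95  95]
292 [90 92 92 91 92 89 90 90 89 86 83 85 90 93 95 95]
294 [90 91 92 92 92 89 88 89 90 86 82 84 90 93 94 95]
296 [89 92 92 93 91 89 88 89 90 86 81 83 90 93 94 95]
298 [88 91 92 92 92 90 89 89 89 86 86 89 96 94 96 95]
300 [ 89  92  92  91  93  95  93  95  96  97  98 100  99 100  95  94]
side hole region cols 280..303
296 [97 90 89 92 91 92 92 89 88 89 90 87 81 84 90 94 95 95 95 94 95 93 92
[... 3409 characters left out ...]

217 [209 209 210 202 173 126  82  59  44  37  70 124 175 202 210 215]
218 [208 212 213 192 148  86  50  31  18  25  52 103 158 200 214 212]
219 [210 213 209 183 130  68  40  22  19  32  61  97 148 192 212 215]
220 [212 211 208 180 126  66  33  24  13  42  71 106 151 197 217 218]
221 [209 209 205 185 134  78  41  19   7  39  80 115 166 203 216 219]
222 [209 210 208 196 158 109  59  35  26  51  92 145 193 214 219 219]
223 [210 210 210 203 188 143 111  85  81  92 140 177 205 217 222 219]
224 [205 212 210 210 205 190 167 157 151 161 185 206 217 216 219 217]
225 [210 211 208 214 210 208 203 205 206 204 210 219 220 218 217 211]
226 [210 206 209 212 213 217 214 213 216 215 214 221 217 216 216 220]
```

Over the hole, the side view puts the stem axis at column ≈290.5 and the hole at 290.6. In the top view the axis is at row ≈219.3 and the hole at 219.7. That leaves about 1 mm of error against 6 mm clearance, so I'll lower slowly.

```bash
python3 -m jog '{"offset":[[0,0,-0.08],[0,0,-0.1],[0,0,-0.1],[0,0,-0.1],[0,0,-0.1],[0,0,-0.08],[0,0,0],[0,0,0]],"angular":[[0,0,0],[0,0,0],[0,0,0],[0,0,0],[0,0,0],[0,0,0],[0,0,0],[0,0,0]],"jaw":[15,15,15,15,15,15,15,15]}'
python3 - <<'E'
from h import *
s,x,R=tool();print(x,R.as_matrix()[:,1],s['contact_force'],s['ft_torque'])
S=np.mean([manip.grab_frame('side').astype(float) for _ in range(3)],0);T=np.mean([manip.grab_frame('top').astype(float) for _ in range(2)],0)
f=lambda a:np.clip((a-20)*1.8,0,255).astype(np.uint8)
t=f(T)[200:240,165:215];s=f(S)[255:320,260:325]
cv2.imwrite('pics/c15.png',np.hstack([cv2.resize(t,(400,400),interpolation=2),cv2.resize(s,(400,400),interpolation=2)]))
E
```

```text
time: 23.6
tool_pos: [0.5245, 0.318, 0.1889]
tool_rot: [-0.103, 0.103, -0.7, 0.7]
contact_force: [-0.4, -0.3, -0.9]
gripper_width: 0.261
[0.5245 0.318  0.1889] [-0.0002 -0.     -1.    ] [-0.4189 -0.2891 -0.8688] [-0.0102 -0.0153  0.0354]
```

View pics/c15.png

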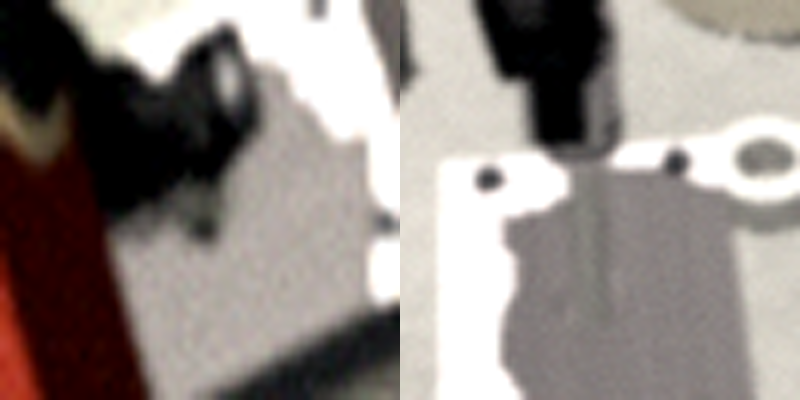

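It entered without any contact force (≈1 N, the part's weight). The stem disappears into the hole at side-crop (592,315). I'll continue down.

```bash
python3 -m jog '{"offset":[[0,0,-0.1],[0,0,-0.1],[0,0,-0.1],[0,0,-0.1],[0,0,-0.1],[0,0,-0.07],[0,0,0],[0,0,0],[0,0,0],[0,0,0]],"angular":[[0,0,0],[0,0,0],[0,0,0],[0,0,0],[0,0,0],[0,0,0],[0,0,0],[0,0,0],[0,0,0],[0,0,0]],"jaw":[15,15,15,15,15,15,15,15,15,15]}'
python3 - <<'E'
from h import *
s,x,R=tool();print(s['time'],x,'tip z',x[2]-.0954,R.as_matrix()[:,1],s['contact_force'],s['ft_torque'],np.abs(s['joint_vel']).max())
S=np.mean([manip.grab_frame('side').astype(float) for _ in range(3)],0);T=np.mean([manip.grab_frame('top').astype(float) for _ in range(2)],0)
np.save('S16.npy',S)
cv2.imwrite('pics/side16.png',S);cv2.imwrite('pics/top16.png',T)
f=lambda a:np.clip((a-40)*2.2,0,255).astype(np.uint8)
cv2.imwrite('pics/c16.png',cv2.resize(f(S)[265:325,260:320],(600,600),interpolation=2))
g=S.mean(2)
for r in range(284,312,2): print(r,g[r:r+2,278:304].mean(0).round(0).astype(int))
E
```

```text
time: 24.85
tool_pos: [0.5247, 0.3181, 0.1609]
tool_rot: [0.103, -0.103, 0.7, -0.7]
contact_force: [0.3, 0.1, -0.9]
gripper_width: 0.268
24.85 [0.5247 0.3181 0.1609] tip z 0.06548443691217147 [ 0.0006  0.0003 -1.    ] [ 0.2553  0.0574 -0.9362] [0.0117 0.0044 0.0682] 0.0038360345456208045
284 [183 185 162 111  61  33  18  17  17  17  18  21  38  63  78  82  78  75
  75  88  93  92  94  92  94  92]
286 [190 185 164 119  71  36  19  17  18  17  18  20  37  60  79  81  68  60
  68  86  93  94  92  93  94  95]
288 [155 146 130 102  73  42  22  16  19  20  18  20  35  58  78  79  67  60
  71  87  94  94  95  94  94  93]
290 [96 91 92 88 83 70 61 53 49 49 49 49 53 60 71 75 71 76 85 93 95 94 94 93
 95 95]
292 [87 92 90 90 90 91 91 88 85 82 80 77 76 81 84 88 91 92 95 94 95 93 92 93
 93 93]
294 [102  93  90  90  91  91  92  91  92  94  93  95  95  93  88  88  91  94
  94  94  95  93  93  94  93  93]
296 [133 104  90  90  89  91  91  91  91  90  88  88  91  90  85  86  90  92
  95  95  93  93  94  93  94  93]
298 [119  93  89  88  89  91  92  93  93  93  89  88  91  90  87  88  94  98
  94  94  94  93  93  91  94  94]
300 [115  91  89  89  90  91  92  93  94  90  89  89  91  90  88  91  96  97
  95  95  93  95  94  92  93  93]
302 [96 88 89 87 89 90 89 89 88 89 90 88 92 92 87 87 93 96 93 93 93 94 94 93
 92 92]
304 [89 89 90 90 90 89 87 86 88 93 92 91 93 91 87 86 91 93 91 93 92 93 93 92
 92 93]
306 [90 90 89 88 89 89 92 89 92 95 94 90 90 89 88 85 86 91 90 91 94 94 94 92
 91 92]
308 [91 91 88 88 88 89 92 93 90 91 91 90 88 91 90 91 92 92 91 93 94 93 95 92
 91 92]
310 [90 90 89 89 88 90 90 92 92 91 91 90 90 90 92 91 91 92 92 92 93 94 93 92
 92 92][ WARN:0@5.219] global loadsave.cpp:1063 imwrite_ Unsupported depth image for selected encoder is fallbacked to CV_8U.
```

View pics/c16.png

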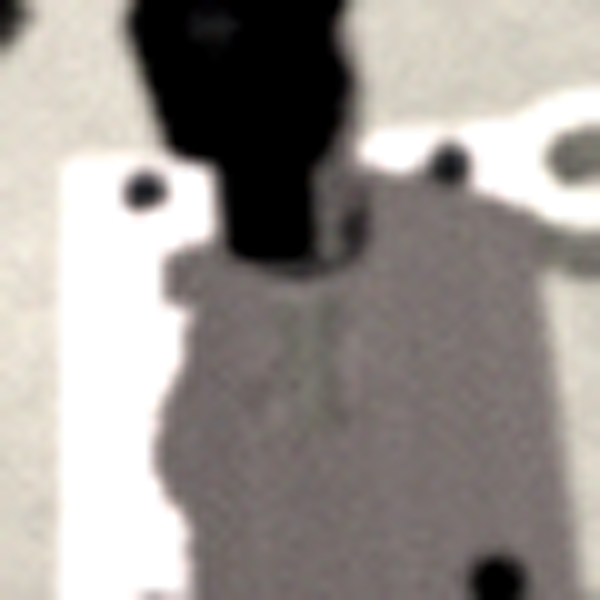

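View pics/side16.png

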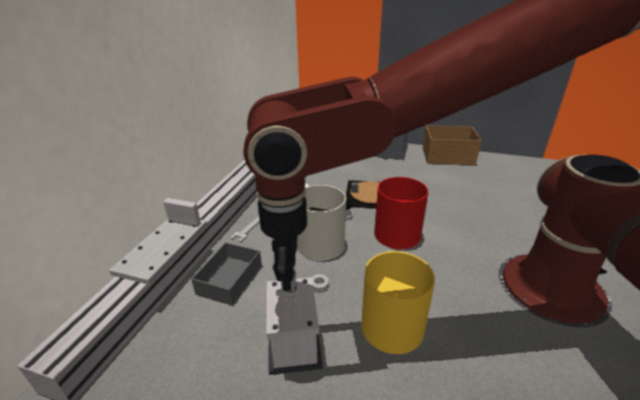

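View pics/top16.png

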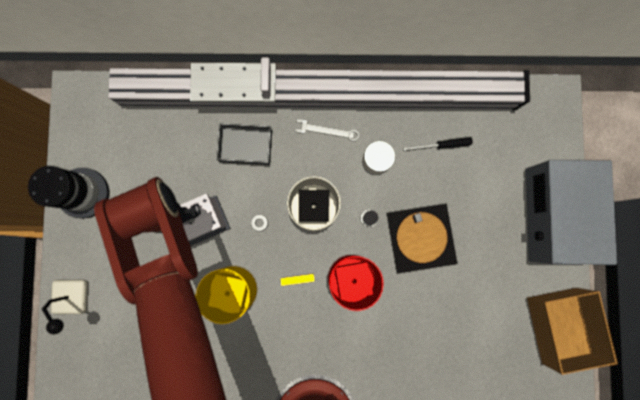

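The lid lies centred on the mat at top (421,238), and the bystanders are where they started. The stem hangs in the hole, about 0.5–1 mm toward -x. I'll trim 0.5 mm, let it settle, check, and hand in.

```bash
python3 -m jog '{"offset":[[0.01,0,0],[0,0,0],[0,0,0],[0,0,0],[0,0,0],[0,0,0]],"angular":[[0,0,0],[0,0,0],[0,0,0],[0,0,0],[0,0,0],[0,0,0]],"jaw":[15,15,15,15,15,15]}'
python3 - <<'E'
from h import *
s,x,R=tool();print(s['time'],x,R.as_matrix()[:,1],s['contact_force'],s['gripper_width'],np.abs(s['joint_vel']).max())
t=cv2.imread('pics/top16.png');h=cv2.cvtColor(t,40)
for i,st,c,b in blobs(cv2.inRange(h,(8,80,60),(22,255,255)),500): print(c,onz('top',c,.014))
print(manip.job_done())
E
```

```text
time: 25.7
tool_pos: [0.525, 0.3181, 0.1605]
tool_rot: [0.103, -0.103, 0.7, -0.7]
contact_force: [-1.1, -0.4, -1.0]
gripper_width: 0.264
25.7 [0.525  0.3181 0.1605] [-0.  0. -1.] [-1.0725 -0.4463 -0.9956] 0.26426561478976596 0.0010501601772121016
[ 20.7929 162.3017] [0.6838 0.8128 0.014 ]
[421.79   237.6253] [ 0.4847 -0.2869  0.014 ]
[571.9866 330.7057] [ 0.2392 -0.6855  0.014 ]
the job is handed in; nothing more can be done
None
```

The job is handed in at about 25.7 s of the 72 s allowed; no verdict came back.

- **Lid:** I gripped it by its lug and tipped it 28° with the opposite edge still on the rim. I then lifted it off, levelled it in the air, and lowered it onto the mat lug up before letting go. The last top view has its centre at (0.485, -0.287), about 1 mm from the mat's measured centre, and it looks flat.
- **Stem:** I drew it out by its grip and lowered it into the guide hole. The tool was vertical and still, and the wrist force stayed at about the stem's own weight, so I saw no sign of contact with the rig. From the tool height, the tip is at z ≈ 0.065, about 30 mm below the plate.
- **Centring:** the two views differ slightly. The side view put the stem 0.5–1 mm off towards -x and the top view put it about centred, so I trimmed 0.5 mm towards +x. I did not take another picture after that. The clearance all round is 6 mm.
- **Not checked directly:** the tip below the plate is not visible in either camera, so its depth rests on the tool height and the given dimensions.
- **Other things on the table:** by eye in the last pictures, the bystanders are where they started. I took no measurements of them at the end.

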